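# Find the heavy side of a lapping wheel

### The arm

A 6-joint arm with a two-finger parallel gripper is mounted at the origin on the work surface; the furniture and walls round the work are solid. World frame = base frame: x ahead of the robot, y to its left, z up, the work surface at z = 0. Lengths are in m, angles in rad, forces in N, time in s.
With the tool pointing down it reaches from about 0.35 to 0.775 m from the base axis. Payload 7.3 kg.
Tool frame: the origin (TCP) lies at the very end of the fingers, on their centre line; the grasp point (between the pads) lies 19 mm behind it (robot.hold_point_z is the distance from the TCP to the grasp point, in m); z points along the fingers, y is the direction in which the jaws open and shut (so a half turn about z gives the same grasp; the last joint's range is limited). The gripper opens to 92 mm and grips with 3 to 60 N. Pads are 19 mm wide; open, the fingers measure 130 mm over their backs; the gripper's body (75 mm by 190 mm) begins 47 mm behind the grasp point.
Start: joints at [-1.258, 0.342, 1.524, -0, 1.275, -0.146], TCP at [0.233, -0.471, 0.227] pointing down, gripper open.
Joint ranges: [-2.53, 2.53], [-0.77, 2.02], [0.04, 2.7], [-1, 4.14], [0.28, 2.66], [-3.11, 3.11]. Speed limits (rad/s): [2.57, 2.57, 3.14, 3.14, 3.14, 3.14].

### API

Orientations are given as [roll, pitch, yaw] about the fixed x, y, z axes, in that order (R = Rz(yaw) Ry(pitch) Rx(roll)).
In Python, from cell import monitor, viewer, robot gives the robot as it stands.
- The arm moves only by the tool move_arm, never from a script. Its argument "deltas" is a list of rows, each an object of numbers: "x", "y", "z": the shift along the tool's x, y, z in m; "wx", "wy", "wz": the turn, a rotation vector about the tool's x, y, z in degrees; "hand": the opening, from 0 (shut) to 1 (fully open). In form: [{"x": .., "y": .., "z": .., "wx": .., "wy": .., "wz": .., "hand": ..}, ...]. A call has 1 to 8 rows; each row is the pose to reach, as a shift and turn from the pose commanded when the call began, along the tool's axes at that moment; what a row does not reach only later rows make up. A row lasts 1/8 s, in which the tool goes at most 62.5 mm and 10.7 degrees, less where a joint would pass 70% of its speed; a pose out of reach is approached as far as the arm can. A call with a gripper value outside its range is refused whole. The fingers move at their own pace and stop on an object; "grip_force" is the grip in N (left out, the last holds). Time passes only in rows, so rows that repeat a pose let the fingers close. It gives the time, the measured TCP pose, the force and the opening at its end, in the units of the state.
- monitor.observe(): the state, without advancing time (a new reading comes with each control period).
- viewer.read_camera(name): name is "scene" or "top" or "wrist"; returns the picture (384x512x3 uint8, red, green, blue); there is no depth.
- viewer.camera_params(name): a dict with "camera_matrix" (3x3 intrinsics, pixels), "R" (3x3) and "t" (3): a world point X has camera coordinates R X + t. Camera axes: x right, y down, z forward; pixel columns grow to the right and rows downward; lengths in m; the calibration is good to about 2 mm. The wrist camera is an equidistant fisheye: a pixel r from the principal point sees the ray r / f radians off the axis. A picture is of the moment at which its call begins: read the wrist's pose just before it. camera_params takes no time and is no camera call; for the wrist camera it gives the pose at the moment of the call.
- robot.hand_in(): hands the job in, once; it reports no verdict.
The state is a dict: "time": time; "qpos": joint angles; "qvel": joint speeds; "joint_efforts": joint torques, N m; "tool_pos": TCP position; "tool_rot": TCP orientation; "contact_force": force on the tool from outside, world axes, zero at the start; "torque": the same for the moment, N m; "opening": finger opening in m.
Only numpy, scipy, OpenCV 4.12 (cv2) and the standard library are available. Lean on these libraries where they do the work, as an engineer would, in place of code of your own. Each camera call takes 0.05 s, during which the arm holds its last target. There are 200 camera calls.

### The job

The lapping wheel on the spindle head is out of balance. Find its heavy side by turning the wheel by hand and feeling or watching which way it wants to roll, then turn the heavy side straight down and finish while still holding it there, the rim pinched between the fingers, so that the wheel can be marked for balancing. Leave the things lying around it where they are.

Things in the scene. Friction and masses are not known exactly. Their poses are not given: they have to be found in the camera images.
- wheel_centre (a point): Fixed point on the spindle axis at the middle of the wheel, 94 mm above the bench. Its x axis is the spindle axis, level, from the wheel to the grey cast pedestal behind it; z is up. The pedestal's bearing housing (46 mm across) begins 31 mm behind this point, its foot is 120 mm wide and 12 mm high. The head is bolted down; its place and yaw differ each time.
- wheel: Bare metal wheel, a disc 130 mm across, 18 mm thick, upright; origin at its centre, x along the spindle. Turns either way without limit. The outer 27 mm of both faces is flat and bare all round: pinch it there. Its hidden out-of-balance (0.026 to 0.057 N m) lies at a different angle to the dowel each time: the heavy side is what has to be found, so it is not listed. It may still be rolling at the start.
- dowel (a point): Tip of the wheel's only mark, a dark steel pin 10 mm across standing 14 mm out of the front face, 32 mm from the axis. It shows how far the wheel has turned, not where the heavy side is. The greased bearing drags (0.02 N m): let go, the wheel rolls for up to 5 s and stops well short of heavy side down, equally far from either side; near top or bottom it stays put.
- pin_vise: Pin vise with a wooden handle, 150 mm long, lying on the notebook; to be left alone.
- loupe: Black eye loupe, 34 mm across, 30 mm high, standing on the bench; to be left alone.
- dial_holder: Flat round wooden dial holder, 41 mm across and 6 mm high, lying on the bench; to be left alone.

How it is judged:
On the way:
1. the wheel is turned by hand (contact force between the fingers and wheel above 0.3 N and angular speed of wheel above 0.08 rad/s), for 0.1 s.
At the end, for the whole second after the job is handed in: the heavy side is within 7 degrees of straight down, the wheel is at rest, and its rim is between the fingers and pressed by them with over 3 N (angle between heavy_side's own z axis and vertical below 0.12 rad and contact force between the fingers and wheel above 3 N and angular speed of wheel below 0.1 rad/s and x of the grasp point in the frame of wheel_centre between -0.015 and 0.015 m and distance between the grasp point and wheel_centre below 0.08 m); the arm keeps its last pose, push and grip.
It fails at once if the pin vise is moved by over 15 mm (distance of pin_vise from where it was at the start of the episode above 0.015 m).
It fails at once if the loupe is moved by over 15 mm (distance of loupe from where it was at the start of the episode above 0.015 m).
It fails at once if the dial holder is moved by over 15 mm (distance of dial_holder from where it was at the start of the episode above 0.015 m).
It also fails if it takes over 72 s, if anything falls off the work surface, if the arm or the gripper's body presses on something with over 40 N, if the wrist force passes 120 N, or if a joint passes its speed limit or range.

## Working session

There is one attempt and no reset: what is moved stays moved. The work goes in short steps, Python scripts to look and compute and a tool call to move; the robot and the scene stay as the last step left them, time stands still between calls to the robot, and variables do not carry over. Pictures are saved under pics/ and viewed, about 8 in all and at most 12, crops included, and the job is handed in when it is done.

Besides the shell and the picture viewer there is one more tool, called after "Request:" as name(argument=value, ...), one argument or row to a line, values as JSON. move_arm: Moves the arm, as the interface text tells. Its arguments: {"type":"object","properties":{"deltas":{"type":"array","items":{"type":"object","properties":{"x":{"type":"number"},"y":{"type":"number"},"z":{"type":"number"},"wx":{"type":"number"},"wy":{"type":"number"},"wz":{"type":"number"},"hand":{"type":"number"}}}},"grip_force":{"type":"number"}},"required":["deltas"]}

```bash
mkdir -p pics; cat > h.py <<'E'
import numpy as np, cv2
from cell import monitor, viewer, robot
from scipy.spatial.transform import Rotation as Ro
def snap(n,f,crop=None,s=1):
    im=viewer.read_camera(n)[:,:,::-1]
    cv2.imwrite('pics/full_'+f,im)
    if crop: im=im[crop[1]:crop[3],crop[0]:crop[2]]
    if s!=1: im=cv2.resize(im,None,fx=s,fy=s,interpolation=cv2.INTER_CUBIC)
    cv2.imwrite('pics/'+f,im)
def proj(n,X):
    p=viewer.camera_params(n);c=np.atleast_2d(X)@np.array(p['R']).T+p['t']
    u=c@np.array(p['camera_matrix']).T
    return u[:,:2]/u[:,2:]
def ray(n,uv):
    p=viewer.camera_params(n);R=np.array(p['R']);d=R.T@np.linalg.solve(np.array(p['camera_matrix']),[*uv,1.])
    return -R.T@p['t'],d
def at_z(n,uv,z):
    o,d=ray(n,uv);return o+d*(z-o[2])/d[2]
E
python3 - <<'E'
from h import *
print(monitor.observe())
snap('scene','s1.png');snap('top','t1.png')
for n in('scene','top'):
  p=viewer.camera_params(n);print(n,-np.array(p['R']).T@p['t'],p['camera_matrix'])
a=cv2.imread('pics/s1.png');b=cv2.imread('pics/t1.png');cv2.imwrite('pics/st.png',cv2.resize(np.hstack([a,b]),(800,300)))
E
```

```text
{'time': 0.0, 'qpos': array([-1.25804130e+00,  3.42719570e-01,  1.52500170e+00, -2.61334458e-05,
        1.27543065e+00, -1.46009383e-01]), 'qvel': array([-0.00066887, -0.00038018, -0.00046772, -0.00104409,  0.00033074,
        0.00036823]), 'joint_efforts': array([ 4.26207798e-04, -4.31237698e+01, -2.44217741e+01,  7.15392851e-02,
        5.61062491e-02, -1.20130626e-04]), 'tool_pos': array([ 0.23237164, -0.4703152 ,  0.22605196]), 'tool_rot': array([-3.14004634e+00, -2.02135307e-04,  4.58771878e-01]), 'contact_force': array([ 0.06359254,  0.01766334, -0.07607491]), 'torque': array([ 0.01553439, -0.03615371,  0.02216892]), 'opening': 0.09171376837591648}
scene [0.13437599 0.74321411 0.55771726] [[385.62932576   0.         256.6579006 ]
 [  0.         385.62932576 194.62156025]
 [  0.           0.           1.        ]]
top [0.3254406  0.10847547 0.94865411] [[487.48038327   0.         253.61500216]
 [  0.         487.48038327 186.76706911]
 [  0.           0.           1.        ]]
```

View pics/s1.png

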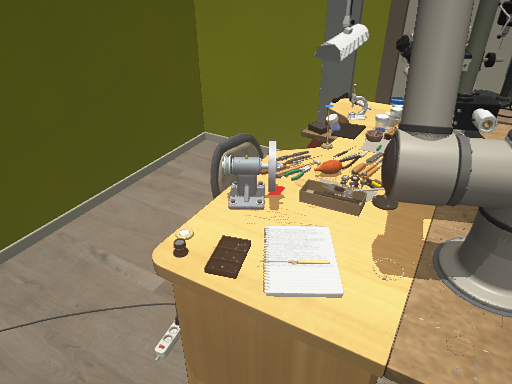

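View pics/t1.png

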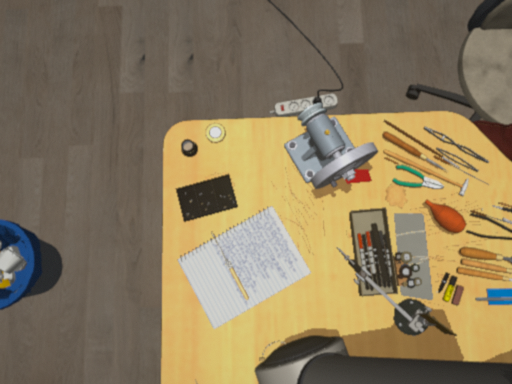

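```bash
python3 - <<'E'
from h import *
a=cv2.imread('pics/t1.png')[90:210,270:390];b=cv2.imread('pics/s1.png')[125:225,205:305]
cv2.imwrite('pics/c1.png',np.hstack([cv2.resize(a,(480,480),interpolation=2),cv2.resize(b,(480,480),interpolation=2)])[:, :960])
im=cv2.imread('pics/c1.png');cv2.imwrite('pics/c1.png',cv2.resize(im,(800,400)))
for uv in((313,186),(375,150),(345,168)): print(uv,at_z('top',uv,.094),at_z('top',uv,.159))
for n in('scene','top'):
  print(n,viewer.camera_params(n)['R'])
E
```

```text
(313, 186) [0.49336853 0.02805524 0.094     ] [0.48059691 0.03417153 0.159     ]
(375, 150) [ 0.55537962 -0.08644942  0.094     ] [ 0.5378918  -0.07162457  0.159     ]
(345, 168) [ 0.52415236 -0.03068712  0.094     ] [ 0.50903951 -0.02010323  0.159     ]
scene [[-0.86990553 -0.49321589 -0.00156489]
 [-0.26339311  0.46723529 -0.84398771]
 [ 0.41699932 -0.7337774  -0.53636023]]
top [[-0.02852486 -0.9989672  -0.03536765]
 [-0.98032162  0.03487157 -0.19430257]
 [ 0.19533522  0.02912922 -0.98030385]]
```

View pics/c1.png

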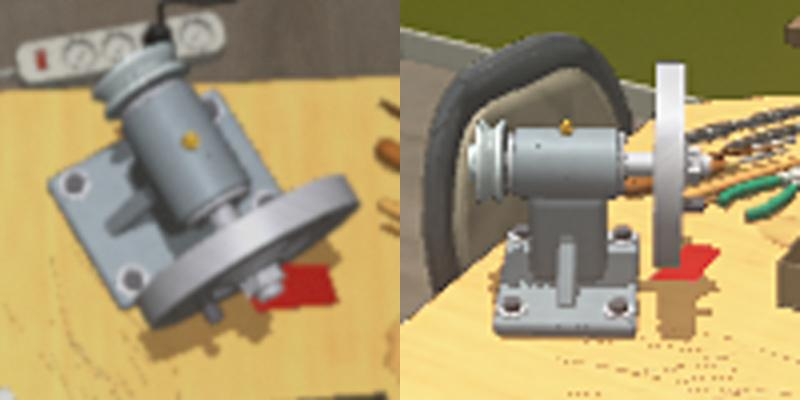

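```bash
cat >> h.py <<'E'
def wframe(p):
    c,s=np.cos(p[2]),np.sin(p[2])
    return np.array([[c,-s,0],[s,c,0],[0,0,1]]),np.array([p[0],p[1],.094])
def cyl(p,r=.065,x0=-.009,x1=.009):
    R,t=wframe(p);a=np.linspace(0,2*np.pi,180)
    return np.vstack([np.c_[np.full(180,x),r*np.sin(a),r*np.cos(a)]@R.T+t for x in(x0,x1)])
E
python3 - <<'E'
from h import *
from scipy.optimize import least_squares
def bb(n,p):
    u=proj(n,cyl(p));return np.r_[u.min(0),u.max(0)]
T=np.array([312,141.6,377.4,188.4]);S=np.array([268.3,140.5,276.5,192])
r=least_squares(lambda p:np.r_[bb('top',p)-T,bb('scene',p)-S],[.52,-.03,.5])
print(r.x,r.fun)
a=at_z('top',(312,115.5),.094);b=at_z('top',(349.5,175),.094);print(a,b,np.arctan2(*(a-b)[1::-1]))
p=r.x
for n in('top','scene'):
    im=cv2.imread('pics/%s1.png'%n[0])
    for q,c in((cyl(p),(0,0,255)),(cyl(p,.005,-.03,.1),(0,255,0))):
        for u in proj(n,q): cv2.circle(im,(int(u[0]*16),int(u[1]*16)),8,c,-1,shift=4)
    cv2.imwrite('pics/o_%s.png'%n,cv2.resize(im[90:220,260:390] if n=='top' else im[120:220,205:305],(400,400),interpolation=0))
cv2.imwrite('pics/o.png',np.hstack([cv2.imread('pics/o_top.png'),cv2.imread('pics/o_scene.png')]))
E
```

```text
[ 0.52832101 -0.02953222  0.49730306] [-1.62745336 -0.64794109  1.26974491  0.95685318 -0.17957201 -0.63350066
  0.03580385 -0.67388146]
[0.6250968  0.02300947 0.094     ] [ 0.51104868 -0.03783125  0.094     ] 0.4900600714049584
```

View pics/o.png

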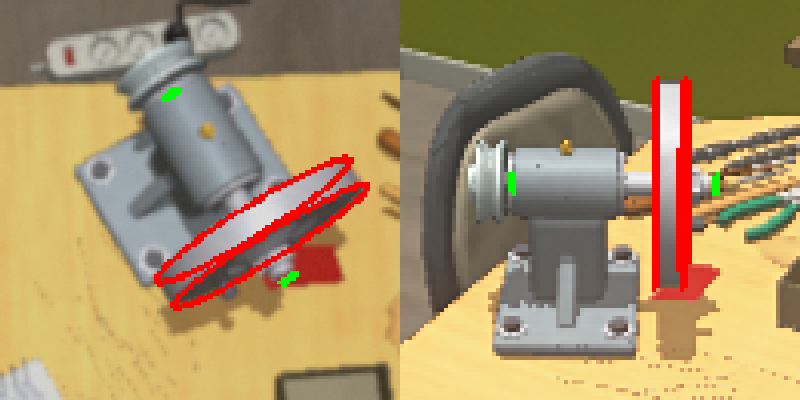

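```bash
cat >> h.py <<'E'
P=np.array([.5283,-.0295,.495])
def rad(th,r,back=0.,p=P):
    """TCP pose: tool lies along the wheel radius at angle th (deg, from up, + towards wheel's -y... by rotation about wheel x), TCP at radius r"""
    R,t=wframe(p);A=R@Ro.from_euler('x',th,degrees=True).as_matrix()
    z=-A[:,2];y=A[:,0];return t+A[:,2]*r+A[:,0]*back,np.c_[np.cross(y,z),y,z]
def deltas(targets,pose=None):
    s=monitor.observe();p0=s['tool_pos'];R0=Ro.from_euler('xyz',s['tool_rot'])
    if pose is not None: p0,R0=pose[0],Ro.from_matrix(pose[1])
    for p,R in targets:
        d=R0.inv().apply(p-p0);w=(R0.inv()*Ro.from_matrix(R)).as_rotvec(degrees=True)
        print(dict(zip(['x','y','z','wx','wy','wz'],[*np.round(d,4),*np.round(w,1)])))
E
python3 - <<'E'
from h import *
s=monitor.observe();R=Ro.from_euler('xyz',s['tool_rot']).as_matrix()
c=viewer.camera_params('wrist');Rc=np.array(c['R']);o=-Rc.T@c['t']
print('cam in tool',R.T@(o-s['tool_pos']),'\naxis',R.T@Rc.T,c['camera_matrix'])
q,A=rad(0,.12)
deltas([(np.array([.42,-.42,.30]),A),(q+[0,0,.04],A)])
print(q)
E
```

```text
cam in tool [ 0.08296975  0.00021557 -0.15707129] 
axis [[ 2.80608682e-05 -9.52811754e-01 -3.03561790e-01]
 [ 9.99999966e-01 -5.18297566e-05  2.55120609e-04]
 [-2.58815448e-04 -3.03561787e-01  9.52811720e-01]] [[297.31863964   0.         253.24735336]
 [  0.         297.31863964 188.75627058]
 [  0.           0.           1.        ]]
{'x': np.float64(0.1905), 'y': np.float64(0.0378), 'z': np.float64(-0.0739), 'wx': np.float64(-0.1), 'wy': np.float64(-0.1), 'wz': np.float64(-92.1)}
{'x': np.float64(0.4605), 'y': np.float64(-0.2643), 'z': np.float64(-0.0274), 'wx': np.float64(-0.1), 'wy': np.float64(-0.1), 'wz': np.float64(-92.1)}
[ 0.5283 -0.0295  0.214 ]
```

```bash
cat >> h.py <<'E'
def view(back=.11,z=.20,tilt=30,p=P):
    R,t=wframe(p);q,A=rad(0,.1)
    # turn about tool x so that z leans to +x wheel
    for s in(1,-1):
        B=Ro.from_rotvec(s*np.radians(tilt)*A[:,0]).as_matrix()@A
        if B[:,2]@R[:,0]>0: break
    v=t-R[:,0]*back;v[2]=z;return v,B
E
python3 - <<'E'
from h import *
q,A=rad(0,.12)
deltas([(np.array([.42,-.42,.30]),A),view()])
E
```

```text
{'x': np.float64(0.1905), 'y': np.float64(0.0378), 'z': np.float64(-0.0739), 'wx': np.float64(-0.1), 'wy': np.float64(-0.1), 'wz': np.float64(-92.1)}
{'x': np.float64(0.3506), 'y': np.float64(-0.2602), 'z': np.float64(0.0265), 'wx': np.float64(-23.2), 'wy': np.float64(24.0), 'wz': np.float64(-89.8)}
```

Request:
move_arm(
  deltas=[
    {"x": 0.19, "y": 0.038, "z": -0.074, "wz": -45},
    {"x": 0.19, "y": 0.038, "z": -0.074, "wz": -45},
    {"x": 0.19, "y": 0.038, "z": -0.074, "wz": -45},
    {"x": 0.35, "y": -0.26, "z": -0.03, "wx": -23, "wy": 24, "wz": -90},
    {"x": 0.35, "y": -0.26, "z": -0.03, "wx": -23, "wy": 24, "wz": -90},
    {"x": 0.35, "y": -0.26, "z": -0.03, "wx": -23, "wy": 24, "wz": -90},
    {"x": 0.35, "y": -0.26, "z": -0.03, "wx": -23, "wy": 24, "wz": -90},
    {"x": 0.35, "y": -0.26, "z": -0.03, "wx": -23, "wy": 24, "wz": -90},
  ],
)

```text
schema error: expected keys x, y, z, wx, wy, wz, hand
```

```bash
python3 - <<'E'
from h import *
deltas([view()])
E
```

```text
{'x': np.float64(0.3506), 'y': np.float64(-0.2602), 'z': np.float64(0.0265), 'wx': np.float64(-23.2), 'wy': np.float64(24.0), 'wz': np.float64(-89.8)}
```

Request:
move_arm(
  deltas=[
    {"x": 0.19, "y": 0.038, "z": -0.074, "wx": 0, "wy": 0, "wz": -45, "hand": 1},
    {"x": 0.19, "y": 0.038, "z": -0.074, "wx": 0, "wy": 0, "wz": -45, "hand": 1},
    {"x": 0.19, "y": 0.038, "z": -0.074, "wx": 0, "wy": 0, "wz": -45, "hand": 1},
    {"x": 0.35, "y": -0.26, "z": -0.03, "wx": -23, "wy": 24, "wz": -90, "hand": 1},
    {"x": 0.35, "y": -0.26, "z": -0.03, "wx": -23, "wy": 24, "wz": -90, "hand": 1},
    {"x": 0.35, "y": -0.26, "z": -0.03, "wx": -23, "wy": 24, "wz": -90, "hand": 1},
    {"x": 0.35, "y": -0.26, "z": -0.03, "wx": -23, "wy": 24, "wz": -90, "hand": 1},
    {"x": 0.35, "y": -0.26, "z": -0.03, "wx": -23, "wy": 24, "wz": -90, "hand": 1},
  ],
)

```text
time: 1.1
tool_pos: [0.428, -0.1137, 0.2601]
tool_rot: [2.713, -0.042, 1.876]
contact_force: [0.2, 0.5, -0.1]
opening: 0.0921
```

```bash
python3 - <<'E'
from h import *
deltas([view()]);print(monitor.observe()['qpos'])
E
```

```text
{'x': np.float64(0.0268), 'y': np.float64(-0.0136), 'z': np.float64(0.0611), 'wx': np.float64(-5.2), 'wy': np.float64(2.8), 'wz': np.float64(-10.8)}
[-0.71706793  0.00283559  1.93598206  0.4467086   1.04918843 -1.20896232]
```

Request:
move_arm(
  deltas=[
    {"x": 0.027, "y": -0.014, "z": 0.06, "wx": -5.2, "wy": 2.8, "wz": -10.8, "hand": 1},
    {"x": 0.027, "y": -0.014, "z": 0.06, "wx": -5.2, "wy": 2.8, "wz": -10.8, "hand": 1},
    {"x": 0.027, "y": -0.014, "z": 0.06, "wx": -5.2, "wy": 2.8, "wz": -10.8, "hand": 1},
  ],
)

```text
time: 1.48
tool_pos: [0.4301, -0.0832, 0.1999]
tool_rot: [2.622, -0.005, 2.061]
contact_force: [-0.2, -0.1, 0.2]
opening: 0.0917
```

```bash
cat >> h.py <<'E'
def projw(X):
    """wrist fisheye"""
    c=viewer.camera_params('wrist');d=np.atleast_2d(X)@np.array(c['R']).T+c['t'];K=np.array(c['camera_matrix'])
    th=np.arctan2(np.hypot(d[:,0],d[:,1]),d[:,2]);n=np.hypot(d[:,0],d[:,1])
    return np.c_[K[0,0]*th*d[:,0]/n+K[0,2],K[1,1]*th*d[:,1]/n+K[1,2]]
def rectify(f,W=400,mmpx=.4e-3,x=-.009,p=P):
    """front face seen straight on; right = wheel -y side (as seen from front), up = up"""
    R,t=wframe(p);g=(np.arange(W)-W/2)*mmpx;yy,zz=np.meshgrid(-g,-g)
    pts=np.c_[np.full(W*W,x),yy.ravel(),zz.ravel()]@R.T+t
    m=projw(pts).astype(np.float32).reshape(W,W,2);im=viewer.read_camera('wrist')[:,:,::-1]
    out=cv2.remap(im,m[:,:,0],m[:,:,1],cv2.INTER_LINEAR)
    cv2.imwrite('pics/full_'+f,im);cv2.imwrite('pics/'+f,out);return im,out
E
python3 - <<'E'
from h import *
deltas([view()]);s=monitor.observe();print(s['time'],s['qpos'])
im,out=rectify('r1.png')
im2,out2=rectify('r2.png')
print(np.abs(out.astype(int)-out2).max())
cv2.imwrite('pics/v1.png',np.hstack([cv2.resize(im,(400,300)),out[50:350]]))
E
```

```text
{'x': np.float64(0.0006), 'y': np.float64(0.0017), 'z': np.float64(0.0009), 'wx': np.float64(-0.2), 'wy': np.float64(-0.1), 'wz': np.float64(-0.4)}
1.475 [-0.73099879  0.06925953  2.09844398  0.64281124  0.89498324 -1.61084425]
82
```

View pics/v1.png

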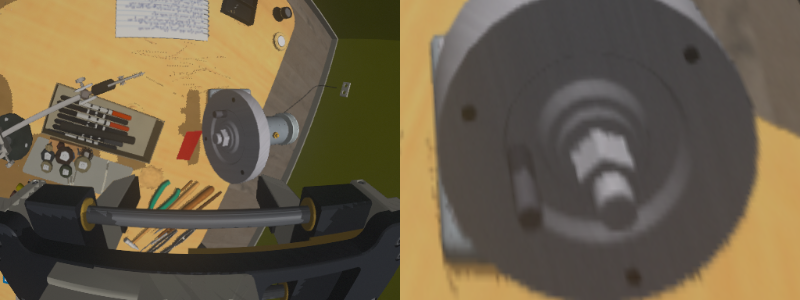

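```bash
cat >> h.py <<'E'
def angle(im,p=P,off=None,cand=np.arange(-180,180,.5)):
    """dowel angle, cw from up seen from the front; by projected dowel hull and hole discs (offset off from dowel)"""
    R,t=wframe(p);g=cv2.GaussianBlur(cv2.cvtColor(im,cv2.COLOR_BGR2GRAY),(3,3),0).astype(np.float32)
    def pts(x,r,th): th=np.radians(th);return np.c_[x+0*th,-r*np.sin(th),r*np.cos(th)]@R.T+t
    def samp(X):
        u=projw(X).astype(np.float32);return cv2.remap(g,u[:,:1],u[:,1:],cv2.INTER_LINEAR)[:,0]
    c=cand;dow=np.mean([samp(pts(x,.032,c)) for x in(-.012,-.015,-.018,-.021)],0)-.5*sum(samp(pts(-.009,.032,c+s*20)) for s in(-1,1))
    hol=0
    if off is not None:
        for k in(0,120,240):
            hol=hol+samp(pts(-.009,.0535,c+off+k))-.5*sum(samp(pts(-.009,.0535,c+off+k+s*6)) for s in(-1,1))
    return dow,hol
def best(im,off=17.,p=P):
    c=np.arange(-180,180,.5);d,h=angle(im,p,off);s=cv2.blur(d[None],(5,1),borderType=cv2.BORDER_REPLICATE)[0]+h/2
    i=np.argmin(s);j=np.argmin(h+1e3*(abs((c-c[i]+180)%360-180)>15));return c[i],c[j],np.round([d[i],h[j]],0)
E
python3 - <<'E'
from h import *
for f in('full_r1.png','full_r2.png'):
  im=cv2.imread('pics/'+f)
  c=np.arange(-180,180,.5)
  print(best(im))
  for off in range(9,26,2):
    b=best(im,off);print(off,b)
E
```

```text
(np.float64(163.0), np.float64(148.0), array([-34., -16.], dtype=float32))
9 (np.float64(159.0), np.float64(154.0), array([-34., -18.], dtype=float32))
11 (np.float64(159.0), np.float64(152.0), array([-34., -18.], dtype=float32))
13 (np.float64(157.0), np.float64(150.0), array([-32., -18.], dtype=float32))
15 (np.float64(155.0), np.float64(148.0), array([-29., -18.], dtype=float32))
17 (np.float64(163.0), np.float64(148.0), array([-34., -16.], dtype=float32))
19 (np.float64(162.0), np.float64(147.0), array([-35., -14.], dtype=float32))
21 (np.float64(161.5), np.float64(146.5), array([-35., -11.], dtype=float32))
23 (np.float64(159.5), np.float64(144.5), array([-35., -11.], dtype=float32))
25 (np.float64(160.0), np.float64(145.0), array([-35.,  -9.], dtype=float32))
(np.float64(148.0), np.float64(147.5), array([-17., -57.], dtype=float32))
9 (np.float64(156.0), np.float64(155.5), array([-28., -57.], dtype=float32))
11 (np.float64(154.0), np.float64(153.5), array([-24., -57.], dtype=float32))
13 (np.float64(152.0), np.float64(151.5), array([-22., -57.], dtype=float32))
15 (np.float64(150.0), np.float64(149.5), array([-20., -57.], dtype=float32))
17 (np.float64(148.0), np.float64(147.5), array([-17., -57.], dtype=float32))
19 (np.float64(145.5), np.float64(145.5), array([-15., -57.], dtype=float32))
21 (np.float64(143.5), np.float64(143.5), array([-14., -57.], dtype=float32))
23 (np.float64(141.5), np.float64(141.5), array([-12., -57.], dtype=float32))
25 (np.float64(139.5), np.float64(139.5), array([-12., -57.], dtype=float32))
```

```bash
cat >> h.py <<'E'
def holes(im,p=P):
    """angle mod 120 of hole pattern (cw from up), score"""
    R,t=wframe(p);g=cv2.cvtColor(im,cv2.COLOR_BGR2GRAY).astype(np.float32);c=np.arange(0,360,.5);h=0
    for r in(.052,.0535,.055):
        th=np.radians(c);X=np.c_[-.009+0*th,-r*np.sin(th),r*np.cos(th)]@R.T+t
        u=projw(X).astype(np.float32);h=h+cv2.remap(g,u[:,:1],u[:,1:],cv2.INTER_LINEAR)[:,0]/3
    h=np.convolve(np.r_[h[-2:],h,h[:2]],np.ones(5)/5,'valid')
    f=h-.5*(np.roll(h,14)+np.roll(h,-14));f=np.maximum(f,-35)
    s=f.reshape(3,240).sum(0);i=s.argmin();w=(np.arange(i-4,i+5))%240;k=np.clip(-s[w],0,None)
    return round((i+((np.arange(-4,5)*k).sum()/k.sum()))/2%120,2),round(float(s[i]),0)
def watch(n,tag,ev=1):
    ims=[];ps=[]
    for i in range(n):
        t=monitor.observe()['time'];im,o=rectify(f'{tag}{i}.png');print(round(t,2),*holes(im));ims.append(o)
    return ims
E
python3 - <<'E'
from h import *
watch(5,'a')
E
```

```text
1.57 44.55 -70.0
1.62 44.56 -69.0
1.68 44.54 -70.0
1.73 44.95 -70.0
1.77 44.95 -70.0
```

```bash
python3 - <<'E'
from h import *
deltas([view(.06,.24,15),rad(-20,.11),rad(-40,.11),rad(-40,.043)])
E
```

```text
{'x': np.float64(0.0026), 'y': np.float64(0.0636), 'z': np.float64(-0.0076), 'wx': np.float64(14.9), 'wy': np.float64(0.1), 'wz': np.float64(-0.2)}
{'x': np.float64(0.0406), 'y': np.float64(0.0942), 'z': np.float64(0.0591), 'wx': np.float64(29.5), 'wy': np.float64(-19.4), 'wz': np.float64(-5.5)}
{'x': np.float64(0.0737), 'y': np.float64(0.0846), 'z': np.float64(0.0756), 'wx': np.float64(28.5), 'wy': np.float64(-39.0), 'wz': np.float64(-10.7)}
{'x': np.float64(0.0306), 'y': np.float64(0.0592), 'z': np.float64(0.1202), 'wx': np.float64(28.5), 'wy': np.float64(-39.0), 'wz': np.float64(-10.7)}
```

Request:
move_arm(
  deltas=[
    {"x": 0.003, "y": 0.064, "z": -0.008, "wx": 14.9, "wy": 0, "wz": 0, "hand": 1},
    {"x": 0.003, "y": 0.064, "z": -0.008, "wx": 14.9, "wy": 0, "wz": 0, "hand": 1},
    {"x": 0.041, "y": 0.094, "z": 0.059, "wx": 29.5, "wy": -19.4, "wz": -5.5, "hand": 1},
    {"x": 0.041, "y": 0.094, "z": 0.059, "wx": 29.5, "wy": -19.4, "wz": -5.5, "hand": 1},
    {"x": 0.074, "y": 0.085, "z": 0.076, "wx": 28.5, "wy": -39, "wz": -10.7, "hand": 1},
    {"x": 0.074, "y": 0.085, "z": 0.076, "wx": 28.5, "wy": -39, "wz": -10.7, "hand": 1},
    {"x": 0.074, "y": 0.085, "z": 0.076, "wx": 28.5, "wy": -39, "wz": -10.7, "hand": 1},
  ],
)

```text
time: 2.7
tool_pos: [0.495, 0.0345, 0.1781]
tool_rot: [3.132, 0.658, 2.062]
contact_force: [-0.3, -1.1, -1.7]
opening: 0.0917
```

```bash
python3 - <<'E'
from h import *
print(monitor.observe()['qpos'])
deltas([rad(-40,.11),rad(-40,.043)])
for th in range(-40,50,10): deltas([rad(th,.043)],rad(-40,.043))
snap('scene','sc2.png',(180,90,400,230),3.5)
E
```

```text
[ 0.30166147  0.34628645  1.88382453 -0.82882221  0.94861883  0.32177445]
{'x': np.float64(-0.0012), 'y': np.float64(-0.0011), 'z': np.float64(0.0008), 'wx': np.float64(0.4), 'wy': np.float64(-2.3), 'wz': np.float64(-0.2)}
{'x': np.float64(-0.0039), 'y': np.float64(-0.0015), 'z': np.float64(0.0677), 'wx': np.float64(0.4), 'wy': np.float64(-2.3), 'wz': np.float64(-0.2)}
{'x': np.float64(0.0), 'y': np.float64(0.0), 'z': np.float64(0.0), 'wx': np.float64(0.0), 'wy': np.float64(0.0), 'wz': np.float64(0.0)}
{'x': np.float64(-0.0075), 'y': np.float64(0.0), 'z': np.float64(0.0007), 'wx': np.float64(-0.0), 'wy': np.float64(10.0), 'wz': np.float64(-0.0)}
{'x': np.float64(-0.0147), 'y': np.float64(0.0), 'z': np.float64(0.0026), 'wx': np.float64(-0.0), 'wy': np.float64(20.0), 'wz': np.float64(-0.0)}
{'x': np.float64(-0.0215), 'y': np.float64(0.0), 'z': np.float64(0.0058), 'wx': np.float64(-0.0), 'wy': np.float64(30.0), 'wz': np.float64(0.0)}
{'x': np.float64(-0.0276), 'y': np.float64(0.0), 'z': np.float64(0.0101), 'wx': np.float64(0.0), 'wy': np.float64(40.0), 'wz': np.float64(-0.0)}
{'x': np.float64(-0.0329), 'y': np.float64(0.0), 'z': np.float64(0.0154), 'wx': np.float64(-0.0), 'wy': np.float64(50.0), 'wz': np.float64(0.0)}
{'x': np.float64(-0.0372), 'y': np.float64(0.0), 'z': np.float64(0.0215), 'wx': np.float64(-0.0), 'wy': np.float64(60.0), 'wz': np.float64(0.0)}
{'x': np.float64(-0.0404), 'y': np.float64(0.0), 'z': np.float64(0.0283), 'wx': np.float64(-0.0), 'wy': np.float64(70.0), 'wz': np.float64(-0.0)}
{'x': np.float64(-0.0423), 'y': np.float64(0.0), 'z': np.float64(0.0355), 'wx': np.float64(0.0), 'wy': np.float64(80.0), 'wz': np.float64(0.0)}
```

View pics/sc2.png

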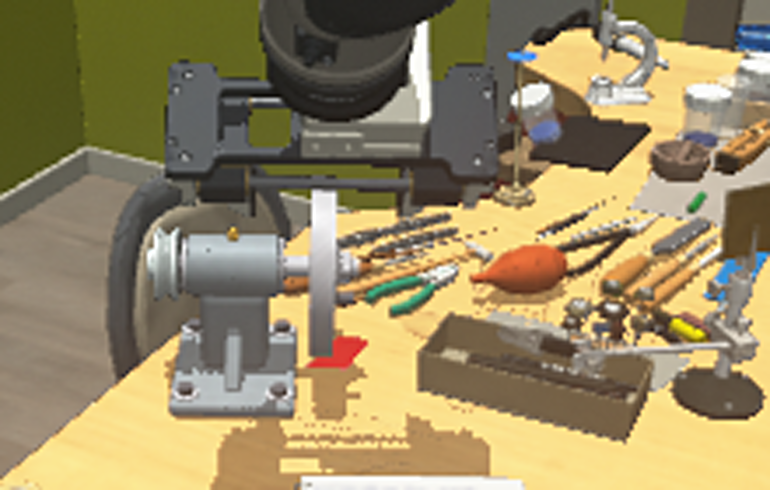

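Request:
move_arm(
  deltas=[
    {"x": -0.004, "y": -0.0015, "z": 0.04, "wx": 0.4, "wy": -2.3, "wz": 0, "hand": 0.8},
    {"x": -0.004, "y": -0.0015, "z": 0.0675, "wx": 0.4, "wy": -2.3, "wz": 0, "hand": 0.6},
    {"x": -0.004, "y": -0.0015, "z": 0.0675, "wx": 0.4, "wy": -2.3, "wz": 0, "hand": 0.4},
    {"x": -0.004, "y": -0.0015, "z": 0.0675, "wx": 0.4, "wy": -2.3, "wz": 0, "hand": 0},
    {"x": -0.004, "y": -0.0015, "z": 0.0675, "wx": 0.4, "wy": -2.3, "wz": 0, "hand": 0},
    {"x": -0.004, "y": -0.0015, "z": 0.0675, "wx": 0.4, "wy": -2.3, "wz": 0, "hand": 0},
  ],
  grip_force=10,
)

```text
time: 3.5
tool_pos: [0.5144, -0.0055, 0.1269]
tool_rot: [3.141, 0.692, 2.062]
contact_force: [0.8, -0.6, 0.2]
opening: 0.0367
```

```bash
python3 - <<'E'
from h import *
s=monitor.observe();print(s['opening'],s['contact_force'],s['torque'],s['time'])
deltas([rad(-40,.043)])
E
```

```text
0.03666441220702832 [ 0.78684646 -0.55503293  0.24997819] [ 0.42779866  0.03849021 -0.02019993] 3.5
{'x': np.float64(-0.0001), 'y': np.float64(0.0009), 'z': np.float64(-0.0), 'wx': np.float64(-0.1), 'wy': np.float64(-0.3), 'wz': np.float64(-0.2)}
```

Request:
move_arm(
  deltas=[
    {"x": 0, "y": 0, "z": 0, "wx": 0, "wy": 0, "wz": 0, "hand": 0},
    {"x": 0, "y": 0, "z": 0, "wx": 0, "wy": 0, "wz": 0, "hand": 0},
    {"x": 0, "y": 0, "z": 0, "wx": 0, "wy": 0, "wz": 0, "hand": 0},
    {"x": -0.0075, "y": 0, "z": 0.0007, "wx": 0, "wy": 10, "wz": 0, "hand": 0},
    {"x": -0.0147, "y": 0, "z": 0.0026, "wx": 0, "wy": 20, "wz": 0, "hand": 0},
    {"x": -0.0215, "y": 0, "z": 0.0058, "wx": 0, "wy": 30, "wz": 0, "hand": 0},
    {"x": -0.0276, "y": 0, "z": 0.0101, "wx": 0, "wy": 40, "wz": 0, "hand": 0},
    {"x": -0.0276, "y": 0, "z": 0.0101, "wx": 0, "wy": 40, "wz": 0, "hand": 0},
  ],
)

```text
time: 4.5
tool_pos: [0.5305, -0.0314, 0.137]
tool_rot: [3.136, -0.007, 2.06]
contact_force: [7.3, 1.6, -2.1]
opening: 0.0175
```

```bash
python3 - <<'E'
from h import *
s=monitor.observe();print(s['opening'],s['contact_force'],s['torque'],s['qpos'])
deltas([rad(0,.043)]+[rad(t,.043) for t in (10,20,30,40,45)])
E
```

```text
0.017546908801736642 [ 7.3332394   1.64125288 -2.08858707] [ 0.1736757  -1.26542739 -0.05610465] [-0.20907772  0.4418566   1.63732813  0.01059972  1.06233671 -0.70315764]
{'x': np.float64(0.0027), 'y': np.float64(-0.001), 'z': np.float64(0.0), 'wx': np.float64(0.3), 'wy': np.float64(-0.4), 'wz': np.float64(-0.3)}
{'x': np.float64(-0.0047), 'y': np.float64(-0.001), 'z': np.float64(0.0006), 'wx': np.float64(0.4), 'wy': np.float64(9.6), 'wz': np.float64(-0.3)}
{'x': np.float64(-0.012), 'y': np.float64(-0.0009), 'z': np.float64(0.0025), 'wx': np.float64(0.4), 'wy': np.float64(19.6), 'wz': np.float64(-0.3)}
{'x': np.float64(-0.0188), 'y': np.float64(-0.0009), 'z': np.float64(0.0056), 'wx': np.float64(0.4), 'wy': np.float64(29.6), 'wz': np.float64(-0.2)}
{'x': np.float64(-0.025), 'y': np.float64(-0.0009), 'z': np.float64(0.0099), 'wx': np.float64(0.5), 'wy': np.float64(39.6), 'wz': np.float64(-0.2)}
{'x': np.float64(-0.0278), 'y': np.float64(-0.0009), 'z': np.float64(0.0124), 'wx': np.float64(0.5), 'wy': np.float64(44.6), 'wz': np.float64(-0.2)}
```

Request:
move_arm(
  deltas=[
    {"x": -0.0047, "y": 0, "z": 0.0006, "wx": 0.2, "wy": 9.6, "wz": 0, "hand": 0},
    {"x": -0.012, "y": 0, "z": 0.0025, "wx": 0.2, "wy": 19.6, "wz": 0, "hand": 0},
    {"x": -0.0188, "y": 0, "z": 0.0056, "wx": 0.2, "wy": 29.6, "wz": 0, "hand": 0},
    {"x": -0.025, "y": 0, "z": 0.0099, "wx": 0.2, "wy": 39.6, "wz": 0, "hand": 0},
    {"x": -0.0278, "y": 0, "z": 0.0124, "wx": 0.2, "wy": 44.6, "wz": 0, "hand": 0},
    {"x": -0.0278, "y": 0, "z": 0.0124, "wx": 0.2, "wy": 44.6, "wz": 0, "hand": 0},
  ],
)

```text
time: 5.25
tool_pos: [0.543, -0.0555, 0.1223]
tool_rot: [3.141, -0.784, 2.06]
contact_force: [9.7, 1.8, 0.3]
opening: 0.0176
```

```bash
python3 - <<'E'
from h import *
s=monitor.observe();print(s['opening'],s['contact_force'],s['torque'],s['qpos'])
deltas([rad(45,.043),rad(45,.085),rad(40,.11),view(.03,.22,5),view()])
E
```

```text
0.01758985825678498 [9.66668833 1.75505169 0.30748137] [-0.07599277 -1.33341545 -1.24360146] [-0.48325868  0.83612935  1.20895087  0.41855916  1.76756901 -1.03438172]
{'x': np.float64(0.0011), 'y': np.float64(-0.0006), 'z': np.float64(-0.0019), 'wx': np.float64(0.3), 'wy': np.float64(0.1), 'wz': np.float64(-0.2)}
{'x': np.float64(0.001), 'y': np.float64(-0.0004), 'z': np.float64(-0.0439), 'wx': np.float64(0.3), 'wy': np.float64(0.1), 'wz': np.float64(-0.2)}
{'x': np.float64(0.0106), 'y': np.float64(-0.0003), 'z': np.float64(-0.0684), 'wx': np.float64(0.3), 'wy': np.float64(-4.9), 'wz': np.float64(-0.2)}
{'x': np.float64(0.09), 'y': np.float64(-0.0307), 'z': np.float64(-0.0482), 'wx': np.float64(-4.6), 'wy': np.float64(-44.9), 'wz': np.float64(-2.3)}
{'x': np.float64(0.0755), 'y': np.float64(-0.1107), 'z': np.float64(-0.0344), 'wx': np.float64(-28.3), 'wy': np.float64(-43.8), 'wz': np.float64(-12.1)}
```

Request:
move_arm(
  deltas=[
    {"x": 0, "y": 0, "z": 0, "wx": 0, "wy": 0, "wz": 0, "hand": 0.6},
    {"x": 0, "y": 0, "z": 0, "wx": 0, "wy": 0, "wz": 0, "hand": 0.6},
    {"x": 0.001, "y": 0, "z": -0.044, "wx": 0, "wy": 0, "wz": 0, "hand": 0.6},
    {"x": 0.011, "y": 0, "z": -0.068, "wx": 0, "wy": -5, "wz": 0, "hand": 0.6},
    {"x": 0.09, "y": -0.031, "z": -0.048, "wx": -4.6, "wy": -45, "wz": -2.3, "hand": 0.8},
    {"x": 0.09, "y": -0.031, "z": -0.048, "wx": -4.6, "wy": -45, "wz": -2.3, "hand": 1},
    {"x": 0.0755, "y": -0.111, "z": -0.034, "wx": -28.3, "wy": -43.8, "wz": -12.1, "hand": 1},
    {"x": 0.0755, "y": -0.111, "z": -0.034, "wx": -28.3, "wy": -43.8, "wz": -12.1, "hand": 1},
  ],
)

```text
time: 6.25
tool_pos: [0.4269, -0.0797, 0.2013]
tool_rot: [2.786, -0.111, 2.093]
contact_force: [1.1, 1.1, -0.1]
opening: 0.0894
```

```bash
python3 - <<'E'
from h import *
deltas([view()])
watch(3,'b')
E
```

```text
{'x': np.float64(-0.0042), 'y': np.float64(0.0025), 'z': np.float64(0.0018), 'wx': np.float64(-9.7), 'wy': np.float64(-6.4), 'wz': np.float64(-1.3)}
6.25 34.07 -17.0
6.3 84.05 -21.0
6.35 30.13 -21.0
```

Request:
move_arm(
  deltas=[
    {"x": -0.004, "y": 0.0025, "z": 0.002, "wx": -9.7, "wy": -6.4, "wz": -1.3, "hand": 1},
    {"x": -0.004, "y": 0.0025, "z": 0.002, "wx": -9.7, "wy": -6.4, "wz": -1.3, "hand": 1},
  ],
)

```text
time: 6.65
tool_pos: [0.4325, -0.0826, 0.1995]
tool_rot: [2.621, -0.008, 2.062]
contact_force: [0.5, 0.2, -0.2]
opening: 0.0914
```

```bash
python3 - <<'E'
from h import *
watch(4,'c')
E
```

```text
6.65 85.96 -61.0
6.7 85.97 -64.0
6.75 85.98 -66.0
6.8 86.02 -68.0
```

View pics/c3.png

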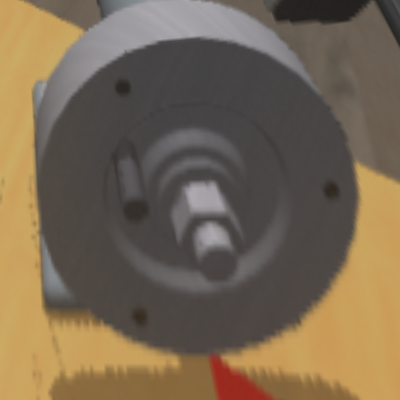

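```bash
python3 - <<'E'
from h import *
deltas([view(.03,.23,5),rad(40,.115),rad(68,.105),rad(68,.0435)])
E
```

```text
{'x': np.float64(0.0036), 'y': np.float64(0.0825), 'z': np.float64(0.0133), 'wx': np.float64(24.8), 'wy': np.float64(-0.3), 'wz': np.float64(-0.2)}
{'x': np.float64(-0.0705), 'y': np.float64(0.085), 'z': np.float64(0.0695), 'wx': np.float64(28.6), 'wy': np.float64(38.8), 'wz': np.float64(10.2)}
{'x': np.float64(-0.0942), 'y': np.float64(0.0609), 'z': np.float64(0.1117), 'wx': np.float64(26.3), 'wy': np.float64(66.1), 'wz': np.float64(17.5)}
{'x': np.float64(-0.0373), 'y': np.float64(0.0492), 'z': np.float64(0.1319), 'wx': np.float64(26.3), 'wy': np.float64(66.1), 'wz': np.float64(17.5)}
```

Request:
move_arm(
  deltas=[
    {"x": 0.004, "y": 0.082, "z": 0.01, "wx": 25, "wy": 0, "wz": 0, "hand": 0.8},
    {"x": 0.004, "y": 0.082, "z": 0.01, "wx": 25, "wy": 0, "wz": 0, "hand": 0.8},
    {"x": -0.07, "y": 0.085, "z": 0.06, "wx": 28.6, "wy": 38.8, "wz": 10.2, "hand": 0.7},
    {"x": -0.07, "y": 0.085, "z": 0.06, "wx": 28.6, "wy": 38.8, "wz": 10.2, "hand": 0.7},
    {"x": -0.07, "y": 0.085, "z": 0.06, "wx": 28.6, "wy": 38.8, "wz": 10.2, "hand": 0.7},
    {"x": -0.07, "y": 0.085, "z": 0.06, "wx": 28.6, "wy": 38.8, "wz": 10.2, "hand": 0.7},
    {"x": -0.094, "y": 0.061, "z": 0.112, "wx": 26.3, "wy": 66, "wz": 17.5, "hand": 0.7},
    {"x": -0.094, "y": 0.061, "z": 0.112, "wx": 26.3, "wy": 66, "wz": 17.5, "hand": 0.7},
  ],
)

```text
time: 7.85
tool_pos: [0.5728, -0.1144, 0.126]
tool_rot: [-3.124, -1.085, 2.05]
contact_force: [0.6, 0.4, 0.4]
opening: 0.0643
```

```bash
python3 - <<'E'
from h import *
s=monitor.observe();print(s['time'],s['opening'],s['qpos'])
deltas([rad(68,.105),rad(68,.0435)])
E
```

```text
7.85 0.0642728962205411 [-0.56872481  1.10216768  0.82779923  0.54134683  2.16632425 -0.98467553]
{'x': np.float64(0.0058), 'y': np.float64(0.0011), 'z': np.float64(-0.0047), 'wx': np.float64(-0.2), 'wy': np.float64(5.8), 'wz': np.float64(-0.4)}
{'x': np.float64(0.0121), 'y': np.float64(0.0012), 'z': np.float64(0.0565), 'wx': np.float64(-0.2), 'wy': np.float64(5.8), 'wz': np.float64(-0.4)}
```

Request:
move_arm(
  deltas=[
    {"x": 0.006, "y": 0.001, "z": -0.0047, "wx": 0, "wy": 5.8, "wz": -0.4, "hand": 0.5},
    {"x": 0.012, "y": 0.001, "z": 0.0565, "wx": 0, "wy": 5.8, "wz": -0.4, "hand": 0.4},
    {"x": 0.012, "y": 0.001, "z": 0.0565, "wx": 0, "wy": 5.8, "wz": -0.4, "hand": 0.4},
    {"x": 0.012, "y": 0.001, "z": 0.0565, "wx": 0, "wy": 5.8, "wz": -0.4, "hand": 0},
    {"x": 0.012, "y": 0.001, "z": 0.0565, "wx": 0, "wy": 5.8, "wz": -0.4, "hand": 0},
    {"x": 0.012, "y": 0.001, "z": 0.0565, "wx": 0, "wy": 5.8, "wz": -0.4, "hand": 0},
    {"x": 0.012, "y": 0.001, "z": 0.0565, "wx": 0, "wy": 5.8, "wz": -0.4, "hand": 0},
  ],
)

```text
time: 8.72
tool_pos: [0.5487, -0.0662, 0.1165]
tool_rot: [3.122, -1.172, 2.085]
contact_force: [2.0, -6.1, 2.6]
opening: 0.0181
```

```bash
python3 - <<'E'
from h import *
s=monitor.observe();print(s['time'],s['opening'],s['qpos'],s['contact_force'])
deltas([rad(t,.0435) for t in (68,58,48,38,28,18,8,-2)])
E
```

```text
8.725 0.018066461190645214 [-0.5418188   1.07616     0.99570822  0.57868925  2.103535   -1.03164652] [ 2.04421104 -6.10673258  2.56756827]
{'x': np.float64(-0.0051), 'y': np.float64(-0.0006), 'z': np.float64(0.0039), 'wx': np.float64(0.1), 'wy': np.float64(0.9), 'wz': np.float64(0.4)}
{'x': np.float64(0.0025), 'y': np.float64(-0.0005), 'z': np.float64(0.0045), 'wx': np.float64(0.2), 'wy': np.float64(-9.1), 'wz': np.float64(0.4)}
{'x': np.float64(0.0099), 'y': np.float64(-0.0005), 'z': np.float64(0.0063), 'wx': np.float64(0.2), 'wy': np.float64(-19.1), 'wz': np.float64(0.4)}
{'x': np.float64(0.0168), 'y': np.float64(-0.0004), 'z': np.float64(0.0094), 'wx': np.float64(0.2), 'wy': np.float64(-29.1), 'wz': np.float64(0.4)}
{'x': np.float64(0.0231), 'y': np.float64(-0.0004), 'z': np.float64(0.0137), 'wx': np.float64(0.3), 'wy': np.float64(-39.1), 'wz': np.float64(0.4)}
{'x': np.float64(0.0285), 'y': np.float64(-0.0004), 'z': np.float64(0.0189), 'wx': np.float64(0.3), 'wy': np.float64(-49.1), 'wz': np.float64(0.3)}
{'x': np.float64(0.0329), 'y': np.float64(-0.0003), 'z': np.float64(0.0251), 'wx': np.float64(0.3), 'wy': np.float64(-59.1), 'wz': np.float64(0.3)}
{'x': np.float64(0.0362), 'y': np.float64(-0.0003), 'z': np.float64(0.0319), 'wx': np.float64(0.4), 'wy': np.float64(-69.1), 'wz': np.float64(0.3)}
```

Request:
move_arm(
  deltas=[
    {"x": 0.0025, "y": 0, "z": 0.0045, "wx": 0.2, "wy": -9, "wz": 0.4, "hand": 0},
    {"x": 0.01, "y": 0, "z": 0.006, "wx": 0.2, "wy": -19, "wz": 0.4, "hand": 0},
    {"x": 0.017, "y": 0, "z": 0.0094, "wx": 0.2, "wy": -29, "wz": 0.4, "hand": 0},
    {"x": 0.023, "y": 0, "z": 0.0137, "wx": 0.3, "wy": -39, "wz": 0.4, "hand": 0},
    {"x": 0.0285, "y": 0, "z": 0.0189, "wx": 0.3, "wy": -49, "wz": 0.3, "hand": 0},
    {"x": 0.033, "y": 0, "z": 0.025, "wx": 0.3, "wy": -59, "wz": 0.3, "hand": 0},
    {"x": 0.036, "y": 0, "z": 0.032, "wx": 0.4, "wy": -69, "wz": 0.3, "hand": 0},
    {"x": 0.036, "y": 0, "z": 0.032, "wx": 0.4, "wy": -69, "wz": 0.3, "hand": 0},
  ],
)

```text
time: 9.72
tool_pos: [0.5268, -0.0244, 0.1381]
tool_rot: [3.141, 0.031, 2.07]
contact_force: [-1.2, 1.8, 2.7]
opening: 0.0182
```

```bash
python3 - <<'E'
from h import *
s=monitor.observe();print(s['time'],s['opening'],s['qpos'],s['contact_force'])
deltas([rad(t,.0435) for t in (-2,-12,-22,-32,-42)])
E
```

```text
9.725 0.018234067108144066 [-0.17713686  0.42626681  1.66054475 -0.0278196   1.03502248 -0.66283257] [-1.18372302  1.82707913  2.67014848]
{'x': np.float64(-0.0036), 'y': np.float64(-0.0011), 'z': np.float64(0.0008), 'wx': np.float64(0.0), 'wy': np.float64(-0.2), 'wz': np.float64(0.3)}
{'x': np.float64(0.0039), 'y': np.float64(-0.0011), 'z': np.float64(0.0015), 'wx': np.float64(0.1), 'wy': np.float64(-10.2), 'wz': np.float64(0.3)}
{'x': np.float64(0.0112), 'y': np.float64(-0.001), 'z': np.float64(0.0034), 'wx': np.float64(0.1), 'wy': np.float64(-20.2), 'wz': np.float64(0.3)}
{'x': np.float64(0.0181), 'y': np.float64(-0.001), 'z': np.float64(0.0067), 'wx': np.float64(0.1), 'wy': np.float64(-30.2), 'wz': np.float64(0.2)}
{'x': np.float64(0.0243), 'y': np.float64(-0.001), 'z': np.float64(0.0111), 'wx': np.float64(0.1), 'wy': np.float64(-40.2), 'wz': np.float64(0.2)}
```

Request:
move_arm(
  deltas=[
    {"x": 0.006, "y": -0.001, "z": 0.001, "wx": 0, "wy": -10, "wz": 0.3, "hand": 0},
    {"x": 0.012, "y": -0.001, "z": 0.0034, "wx": 0, "wy": -20, "wz": 0.3, "hand": 0},
    {"x": 0.018, "y": -0.001, "z": 0.0067, "wx": 0, "wy": -30, "wz": 0.2, "hand": 0},
    {"x": 0.0243, "y": -0.001, "z": 0.0111, "wx": 0, "wy": -40, "wz": 0.2, "hand": 0},
    {"x": 0.0243, "y": -0.001, "z": 0.0111, "wx": 0, "wy": -40, "wz": 0.2, "hand": 0},
    {"x": 0.0243, "y": -0.001, "z": 0.0111, "wx": 0, "wy": -40, "wz": 0.2, "hand": 0.6},
  ],
)

```text
time: 10.48
tool_pos: [0.517, -0.0021, 0.1305]
tool_rot: [-3.129, 0.714, 2.065]
contact_force: [0.5, 0.6, -0.2]
opening: 0.0242
```

```bash
python3 - <<'E'
from h import *
s=monitor.observe();print(s['time'],s['opening'],s['qpos'],s['contact_force'])
deltas([rad(-42,.0435),rad(-42,.085),rad(-38,.11),view(.03,.22,5),view()])
E
```

```text
10.475 0.024248983995423096 [ 0.24285521  0.4584425   1.91784351 -0.99383567  0.86442522  0.46652186] [ 0.4880228  0.6176127 -0.2110852]
{'x': np.float64(0.0025), 'y': np.float64(-0.003), 'z': np.float64(0.0034), 'wx': np.float64(-0.8), 'wy': np.float64(-1.1), 'wz': np.float64(-0.0)}
{'x': np.float64(0.0033), 'y': np.float64(-0.0035), 'z': np.float64(-0.038), 'wx': np.float64(-0.8), 'wy': np.float64(-1.1), 'wz': np.float64(-0.0)}
{'x': np.float64(-0.0039), 'y': np.float64(-0.0039), 'z': np.float64(-0.0629), 'wx': np.float64(-0.8), 'wy': np.float64(2.9), 'wz': np.float64(-0.1)}
{'x': np.float64(-0.0809), 'y': np.float64(-0.0336), 'z': np.float64(-0.0479), 'wx': np.float64(-5.5), 'wy': np.float64(40.9), 'wz': np.float64(1.5)}
{'x': np.float64(-0.0678), 'y': np.float64(-0.1134), 'z': np.float64(-0.0317), 'wx': np.float64(-29.4), 'wy': np.float64(40.1), 'wz': np.float64(10.4)}
```

Request:
move_arm(
  deltas=[
    {"x": 0, "y": 0, "z": 0, "wx": 0, "wy": 2, "wz": 0, "hand": 0.6},
    {"x": 0.002, "y": -0.002, "z": -0.04, "wx": 0, "wy": 2, "wz": 0, "hand": 0.6},
    {"x": -0.004, "y": -0.004, "z": -0.063, "wx": 0, "wy": 3, "wz": 0, "hand": 0.6},
    {"x": -0.081, "y": -0.033, "z": -0.048, "wx": -5.5, "wy": 41, "wz": 1.5, "hand": 0.8},
    {"x": -0.081, "y": -0.033, "z": -0.048, "wx": -5.5, "wy": 41, "wz": 1.5, "hand": 0.8},
    {"x": -0.081, "y": -0.033, "z": -0.048, "wx": -5.5, "wy": 41, "wz": 1.5, "hand": 0.8},
    {"x": -0.068, "y": -0.113, "z": -0.032, "wx": -29.4, "wy": 40, "wz": 10.4, "hand": 1},
    {"x": -0.068, "y": -0.113, "z": -0.032, "wx": -29.4, "wy": 40, "wz": 10.4, "hand": 1},
  ],
)

```text
time: 11.48
tool_pos: [0.4395, -0.0774, 0.2023]
tool_rot: [2.873, 0.103, 2.055]
contact_force: [-0.4, -0.3, -0.1]
opening: 0.0885
```

```bash
python3 - <<'E'
from h import *
s=monitor.observe();print(s['time'],s['opening'],s['qpos'])
deltas([view()])
E
```

```text
11.475 0.08854137871110526 [-0.46105295  0.07963484  1.98242484  0.21007762  0.84967025 -1.08030327]
{'x': np.float64(0.0001), 'y': np.float64(-0.0094), 'z': np.float64(-0.0001), 'wx': np.float64(-14.7), 'wy': np.float64(5.7), 'wz': np.float64(1.7)}
```

Request:
move_arm(
  deltas=[
    {"x": 0, "y": -0.009, "z": 0, "wx": -14, "wy": 5.7, "wz": 1.7, "hand": 1},
    {"x": 0, "y": -0.009, "z": 0, "wx": -14, "wy": 5.7, "wz": 1.7, "hand": 1},
    {"x": 0, "y": -0.009, "z": 0, "wx": -14, "wy": 5.7, "wz": 1.7, "hand": 1},
  ],
)

```text
time: 11.85
tool_pos: [0.4318, -0.0825, 0.1993]
tool_rot: [2.634, -0.0, 2.061]
contact_force: [-0.3, -0.5, -0.1]
opening: 0.0919
```

```bash
python3 - <<'E'
from h import *
watch(5,'d')
E
```

```text
11.85 44.52 -52.0
11.9 44.42 -39.0
11.95 44.5 -44.0
12.0 44.52 -51.0
12.05 44.55 -57.0
```

View pics/d4.png

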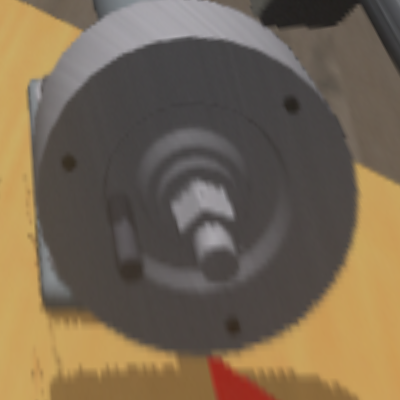

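```bash
python3 - <<'E'
from h import *
deltas([view(.03,.22,5),rad(-10,.10),rad(-10,.0435)])
E
```

```text
{'x': np.float64(-0.0022), 'y': np.float64(0.0779), 'z': np.float64(0.0196), 'wx': np.float64(24.0), 'wy': np.float64(-0.0), 'wz': np.float64(0.2)}
{'x': np.float64(0.015), 'y': np.float64(0.0908), 'z': np.float64(0.0582), 'wx': np.float64(28.9), 'wy': np.float64(-9.8), 'wz': np.float64(-2.4)}
{'x': np.float64(0.0052), 'y': np.float64(0.0638), 'z': np.float64(0.1069), 'wx': np.float64(28.9), 'wy': np.float64(-9.8), 'wz': np.float64(-2.4)}
```

Request:
move_arm(
  deltas=[
    {"x": 0, "y": 0.078, "z": 0.01, "wx": 24, "wy": 0, "wz": 0, "hand": 1},
    {"x": 0, "y": 0.078, "z": 0.01, "wx": 24, "wy": 0, "wz": 0, "hand": 0.8},
    {"x": 0.015, "y": 0.091, "z": 0.05, "wx": 28.9, "wy": -9.8, "wz": -2.4, "hand": 0.7},
    {"x": 0.015, "y": 0.091, "z": 0.058, "wx": 28.9, "wy": -9.8, "wz": -2.4, "hand": 0.7},
    {"x": 0.015, "y": 0.091, "z": 0.058, "wx": 28.9, "wy": -9.8, "wz": -2.4, "hand": 0.7},
    {"x": 0.015, "y": 0.091, "z": 0.058, "wx": 28.9, "wy": -9.8, "wz": -2.4, "hand": 0.6},
  ],
)

```text
time: 12.85
tool_pos: [0.5196, -0.0136, 0.1924]
tool_rot: [3.14, 0.172, 2.067]
contact_force: [0.3, 0.1, -0.1]
opening: 0.058
```

```bash
python3 - <<'E'
from h import *
s=monitor.observe();print(s['time'],s['opening'])
deltas([rad(-10,.0435)])
E
```

```text
12.85 0.05799234327929797
{'x': np.float64(-0.0009), 'y': np.float64(0.0), 'z': np.float64(0.0566), 'wx': np.float64(0.1), 'wy': np.float64(-0.2), 'wz': np.float64(0.1)}
```

Request:
move_arm(
  deltas=[
    {"x": -0.001, "y": 0, "z": 0.0565, "wx": 0, "wy": 0, "wz": 0, "hand": 0.5},
    {"x": -0.001, "y": 0, "z": 0.0565, "wx": 0, "wy": 0, "wz": 0, "hand": 0.4},
    {"x": -0.001, "y": 0, "z": 0.0565, "wx": 0, "wy": 0, "wz": 0, "hand": 0.25},
    {"x": -0.001, "y": 0, "z": 0.0565, "wx": 0, "wy": 0, "wz": 0, "hand": 0},
    {"x": -0.001, "y": 0, "z": 0.0565, "wx": 0, "wy": 0, "wz": 0, "hand": 0},
    {"x": -0.001, "y": 0, "z": 0.0565, "wx": 0, "wy": 0, "wz": 0, "hand": 0},
    {"x": -0.001, "y": 0, "z": 0.0565, "wx": 0, "wy": 0, "wz": 0, "hand": 0},
  ],
  grip_force=15,
)

```text
time: 13.72
tool_pos: [0.5266, -0.024, 0.1391]
tool_rot: [3.136, 0.176, 2.064]
contact_force: [2.7, 0.5, 6.6]
opening: 0.0178
```

```bash
python3 - <<'E'
from h import *
s=monitor.observe();print(s['time'],s['opening'],s['contact_force'])
deltas([rad(t,.0435) for t in(-10,0,10.75)])
E
```

```text
13.725 0.017849318412441924 [2.67348551 0.49787217 6.64775923]
{'x': np.float64(0.0023), 'y': np.float64(-0.0012), 'z': np.float64(0.0018), 'wx': np.float64(0.3), 'wy': np.float64(0.1), 'wz': np.float64(-0.1)}
{'x': np.float64(-0.0052), 'y': np.float64(-0.0011), 'z': np.float64(0.0025), 'wx': np.float64(0.3), 'wy': np.float64(10.1), 'wz': np.float64(-0.1)}
{'x': np.float64(-0.0131), 'y': np.float64(-0.0011), 'z': np.float64(0.0047), 'wx': np.float64(0.3), 'wy': np.float64(20.8), 'wz': np.float64(-0.0)}
```

Request:
move_arm(
  deltas=[
    {"x": -0.0038, "y": 0, "z": 0.0002, "wx": 0, "wy": 5, "wz": 0, "hand": 0},
    {"x": -0.0075, "y": 0, "z": 0.0007, "wx": 0, "wy": 10, "wz": 0, "hand": 0},
    {"x": -0.0113, "y": 0, "z": 0.0015, "wx": 0, "wy": 15, "wz": 0, "hand": 0},
    {"x": -0.0154, "y": 0, "z": 0.0029, "wx": 0, "wy": 20.75, "wz": 0, "hand": 0},
    {"x": -0.0154, "y": 0, "z": 0.0029, "wx": 0, "wy": 20.75, "wz": 0, "hand": 0},
    {"x": -0.0154, "y": 0, "z": 0.0029, "wx": 0, "wy": 20.75, "wz": 0, "hand": 0},
    {"x": -0.0154, "y": 0, "z": 0.0029, "wx": 0, "wy": 20.75, "wz": 0, "hand": 0.6},
    {"x": -0.0154, "y": 0, "z": 0.0029, "wx": 0, "wy": 20.75, "wz": 0, "hand": 0.6},
  ],
)

```text
time: 14.72
tool_pos: [0.5316, -0.0377, 0.1367]
tool_rot: [3.141, -0.19, 2.065]
contact_force: [0.2, 0.1, -0.7]
opening: 0.0337
```

```bash
python3 - <<'E'
from h import *
s=monitor.observe();print(s['time'],s['opening'],s['contact_force'])
deltas([rad(10.75,.0435),rad(10.75,.09),view(.03,.22,5),view()])
E
```

```text
14.725 0.03365235788546117 [ 0.20272975  0.08985605 -0.66393829]
{'x': np.float64(0.0007), 'y': np.float64(0.001), 'z': np.float64(0.0001), 'wx': np.float64(0.0), 'wy': np.float64(-0.1), 'wz': np.float64(-0.0)}
{'x': np.float64(0.0008), 'y': np.float64(0.001), 'z': np.float64(-0.0464), 'wx': np.float64(0.0), 'wy': np.float64(-0.1), 'wz': np.float64(-0.0)}
{'x': np.float64(0.0243), 'y': np.float64(-0.029), 'z': np.float64(-0.0801), 'wx': np.float64(-5.0), 'wy': np.float64(-10.9), 'wz': np.float64(-0.5)}
{'x': np.float64(0.0205), 'y': np.float64(-0.109), 'z': np.float64(-0.0605), 'wx': np.float64(-29.9), 'wy': np.float64(-10.6), 'wz': np.float64(-2.9)}
```

Request:
move_arm(
  deltas=[
    {"x": 0.001, "y": 0.001, "z": -0.047, "wx": 0, "wy": 0, "wz": 0, "hand": 0.7},
    {"x": 0.024, "y": -0.029, "z": -0.08, "wx": -5, "wy": -10.9, "wz": -0.5, "hand": 0.8},
    {"x": 0.0205, "y": -0.109, "z": -0.061, "wx": -29.9, "wy": -10.6, "wz": -2.9, "hand": 1},
    {"x": 0.0205, "y": -0.109, "z": -0.061, "wx": -29.9, "wy": -10.6, "wz": -2.9, "hand": 1},
    {"x": 0.0205, "y": -0.109, "z": -0.061, "wx": -29.9, "wy": -10.6, "wz": -2.9, "hand": 1},
    {"x": 0.0205, "y": -0.109, "z": -0.061, "wx": -29.9, "wy": -10.6, "wz": -2.9, "hand": 1},
    {"x": 0.0205, "y": -0.109, "z": -0.061, "wx": -29.9, "wy": -10.6, "wz": -2.9, "hand": 1},
  ],
)

```text
time: 15.6
tool_pos: [0.4325, -0.0823, 0.2008]
tool_rot: [2.619, 0.0, 2.065]
contact_force: [1.4, -1.1, 0.4]
opening: 0.0917
```

```bash
python3 - <<'E'
from h import *
watch(3,'e')
for t in 'cd': 
  pass
deltas([view(.03,.22,5),rad(0,.10),rad(0,.0435)])
E
```

```text
15.6 65.05 -58.0
15.65 65.44 -62.0
15.7 65.47 -68.0
{'x': np.float64(0.0003), 'y': np.float64(0.0778), 'z': np.float64(0.0226), 'wx': np.float64(25.0), 'wy': np.float64(0.0), 'wz': np.float64(0.1)}
{'x': np.float64(0.0003), 'y': np.float64(0.0908), 'z': np.float64(0.0601), 'wx': np.float64(30.0), 'wy': np.float64(0.0), 'wz': np.float64(0.1)}
{'x': np.float64(0.0003), 'y': np.float64(0.0625), 'z': np.float64(0.1091), 'wx': np.float64(30.0), 'wy': np.float64(0.0), 'wz': np.float64(0.1)}
```

Request:
move_arm(
  deltas=[
    {"x": 0, "y": 0.078, "z": 0.01, "wx": 25, "wy": 0, "wz": 0, "hand": 1},
    {"x": 0, "y": 0.078, "z": 0.01, "wx": 25, "wy": 0, "wz": 0, "hand": 0.8},
    {"x": 0, "y": 0.091, "z": 0.06, "wx": 30, "wy": 0, "wz": 0, "hand": 0.7},
    {"x": 0, "y": 0.091, "z": 0.06, "wx": 30, "wy": 0, "wz": 0, "hand": 0.7},
    {"x": 0, "y": 0.091, "z": 0.06, "wx": 30, "wy": 0, "wz": 0, "hand": 0.7},
    {"x": 0, "y": 0.091, "z": 0.06, "wx": 30, "wy": 0, "wz": 0, "hand": 0.6},
  ],
)

```text
time: 16.5
tool_pos: [0.5276, -0.0299, 0.194]
tool_rot: [3.139, 0.0, 2.066]
contact_force: [-0.3, -0.5, -0.2]
opening: 0.0586
```

```bash
python3 - <<'E'
from h import *
s=monitor.observe();print(s['time'],s['opening'])
deltas([rad(0,.0435)])
E
```

```text
16.5 0.05856761812899344
{'x': np.float64(0.0001), 'y': np.float64(0.0007), 'z': np.float64(0.0566), 'wx': np.float64(0.1), 'wy': np.float64(0.0), 'wz': np.float64(0.0)}
```

Request:
move_arm(
  deltas=[
    {"x": 0, "y": 0.001, "z": 0.0565, "wx": 0, "wy": 0, "wz": 0, "hand": 0.5},
    {"x": 0, "y": 0.001, "z": 0.0565, "wx": 0, "wy": 0, "wz": 0, "hand": 0.5},
    {"x": 0, "y": 0.001, "z": 0.0565, "wx": 0, "wy": 0, "wz": 0, "hand": 0.4},
    {"x": 0, "y": 0.001, "z": 0.0565, "wx": 0, "wy": 0, "wz": 0, "hand": 0.3},
    {"x": 0, "y": 0.001, "z": 0.0565, "wx": 0, "wy": 0, "wz": 0, "hand": 0.3},
  ],
)

```text
time: 17.12
tool_pos: [0.5294, -0.0301, 0.139]
tool_rot: [3.138, 0.002, 2.066]
contact_force: [0.4, 0.7, -0.4]
opening: 0.028
```

```bash
python3 - <<'E'
from h import *
s=monitor.observe();print(s['time'],s['opening'],s['contact_force'],s['tool_pos'],s['tool_rot'])
deltas([rad(0,.0435)])
snap('top','tA.png')
E
```

```text
17.125 0.02800532928271051 [ 0.40036306  0.65271741 -0.43797629] [ 0.52943949 -0.03007773  0.13897525] [3.13831545e+00 2.12527992e-03 2.06551486e+00]
{'x': np.float64(0.0011), 'y': np.float64(-0.0007), 'z': np.float64(0.0015), 'wx': np.float64(0.2), 'wy': np.float64(0.1), 'wz': np.float64(-0.0)}
```

Request:
move_arm(
  deltas=[
    {"x": 0, "y": 0, "z": 0, "wx": 0, "wy": 0, "wz": 0, "hand": 0},
    {"x": 0, "y": 0, "z": 0, "wx": 0, "wy": 0, "wz": 0, "hand": 0},
    {"x": 0, "y": 0, "z": 0, "wx": 0, "wy": 0, "wz": 0, "hand": 0},
    {"x": 0, "y": 0, "z": 0, "wx": 0, "wy": 0, "wz": 0, "hand": 0},
    {"x": 0, "y": 0, "z": 0, "wx": 0, "wy": 0, "wz": 0, "hand": 0},
    {"x": 0, "y": 0, "z": 0, "wx": 0, "wy": 0, "wz": 0, "hand": 0},
  ],
  grip_force=15,
)

```text
time: 17.92
tool_pos: [0.5295, -0.0296, 0.1379]
tool_rot: [3.139, 0.001, 2.066]
contact_force: [4.8, 3.9, 2.2]
opening: 0.0177
```

```bash
python3 - <<'E'
from h import *
s=monitor.observe();print(s['time'],s['opening'],s['contact_force'],s['tool_pos'],s['tool_rot'])
R,t=wframe(P);T=Ro.from_euler('xyz',s['tool_rot']).as_matrix();g=s['tool_pos']-.019*T[:,2]-t
print('grasp in wheel frame',g@R,np.linalg.norm(g))
snap('top','tB.png')
a=cv2.imread('pics/full_tA.png');b=cv2.imread('pics/full_tB.png')
cv2.imwrite('pics/AB.png',np.hstack([cv2.resize(x[130:210,295:395],(400,320),interpolation=2) for x in(a,b)]))
E
```

```text
17.925 0.017704888544324525 [4.76598718 3.92142694 2.24076155] [ 0.52949037 -0.02959611  0.1378992 ] [3.13867204e+00 1.09805513e-03 2.06560692e+00]
grasp in wheel frame [ 0.00094634 -0.00062917  0.06289911] 0.06290937703347574
```

View pics/AB.png

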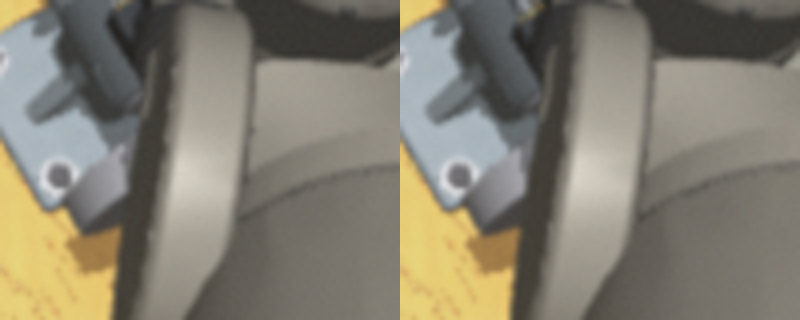

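```bash
python3 -c "
from h import *
s=monitor.observe();print(s['time'],s['opening'],abs(s['qvel']).max());print(robot.hand_in())"
```

```text
17.975 0.018383706790974536 0.0012769040974861612
the job is handed in; nothing more can be done
None
```

I handed the job in at 18.0 s with the wheel's heavy side turned to my estimate of straight down and the rim pinched at the top.

**Finding the heavy side:** I turned the wheel by hand to either side and let it roll. I read its angle from the three holes in the front face, with the dowel telling them apart. It stopped at −34.0° from one side and −75.5° from the other. The second figure matches where it lay at the start. Midway is −54.75°, so each stop was about 20.7° short of bottom. That suggests an out-of-balance of about 0.0565 N m, at the top of the stated range.

**Turning it down:** I turned the wheel 20.75° to that angle, let go, and it stayed put. A fresh look read −54.5°, within 0.3° of the target. I then pinched it again in that position.

**Last checks:**
- **Grasp:** the grasp point is 1 mm off the wheel plane and 63 mm from the centre, with the fingers closed to 18 mm. The grip was set to 15 N and the arm was at rest.
- **Movement on closing:** the fingertips shifted about 0.5 mm while closing, which is less than 1° of wheel angle. I could not see the wheel's angle after the final pinch because the arm hid it in the top camera.
- **Other things:** nothing came near the pin vise, loupe or dial holder, but I did not check them in a final picture.

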